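# Release the quarter-turn fastener on the intake cover

## Robot

A 6-joint arm with a two-finger parallel gripper is mounted at the origin on the work surface. World frame = base frame: x ahead of the robot, y to its left, z up, the work surface at z = 0. Lengths are in m, angles in rad, forces in N, time in s.
With the tool pointing down it reaches from about 0.35 to 0.775 m from the base axis. Payload 5.5 kg.
Tool frame: the origin (TCP) lies on the centre line of the jaws, within the pads' length; the fingertips stand r.tcp_to_tips ahead of it and the grasp point (between the pads) lies 6 mm ahead of it (r.tcp_to_tips is the distance from the TCP to the fingertips, in m); z points along the fingers, y is the line along which they close (so a half turn about z gives the same grasp; the last joint's range is limited). The gripper opens to 85 mm and grips with 20 to 120 N. Pads are 22 mm wide; open, the fingers measure 114 mm over their backs; the gripper's body (76 mm by 85 mm) begins 54 mm behind the grasp point. The pads swing forward as they close: fully open they stand 13 mm farther back than shut.
Start: joints at [-1.28, 0.313, 0.046, 1.304, 0, 1.431], TCP at [0.24, -0.523, 0.256] pointing down, gripper open.
Joint ranges: [-2.76, 2.76], [-0.86, 1.69], [-1.03, 1.26], [-2.2, 2.34], [-1.47, 1.5], [-3.14, 3.14]. Speed limits (rad/s): [2.57, 2.57, 3.14, 3.14, 3.14, 3.14].

## Interface

Orientations are given as a unit quaternion [x, y, z, w].
In Python, from plant import sensors, imaging, job, r gives the robot as it stands.
- The arm moves only by the tool drive_tool, never from a script. Its argument "plan" is a list of rows, each a list of 3 entries, a list of its own where there are three numbers: the turn, a rotation vector about the world's x, y, z in rad, then the shift along the world's x, y, z in m, then the finger opening in m, from 0 to 0.0854. A call has 1 to 5 rows; each row is the pose to reach, as a shift and turn from the pose commanded when the call began; what a row does not reach only later rows make up. A row lasts 1/12 s, in which the tool goes at most 41.7 mm and 7.16 degrees, less where a joint would pass 70% of its speed; a pose out of reach is approached as far as the arm can. A call with a gripper value outside its range is refused whole. The fingers move at their own pace and stop on an object; "newtons" is the grip in N (left out, the last holds). Time passes only in rows, so rows that repeat a pose let the fingers close. It gives the time, the measured TCP pose, the force, the opening and the grip force at its end, in the units of the state.
- sensors.get_obs(): the state, without advancing time (a new reading comes with each control period).
- imaging.get_image(name): name is "side" or "top" or "wrist"; returns the picture (400x640x3 uint8, red, green, blue); there is no depth.
- imaging.get_calibration(name): a dict with "mtx" (3x3 intrinsics, pixels), "rvec" (rotation vector, rad) and "tvec" (3), from world to camera coordinates, as OpenCV has them. Camera axes: x right, y down, z forward; pixel columns grow to the right and rows downward; lengths in m; the calibration is good to about 2 mm. A picture is of the moment at which its call begins: read the wrist's pose just before it. get_calibration takes no time and is no camera call; for the wrist camera it gives the pose at the moment of the call.
- job.close_job(): hands the job in; it is judged then, once.
The state is a dict: "time_s": time; "joint_pos": joint angles; "qd": joint speeds; "tau": joint torques, N m; "eef_pos": TCP position; "tool_rot": TCP orientation; "ft_force": force on the tool from outside, world axes, zero at the start; "ft_torque": the same for the moment, N m; "finger_gap": finger opening in m; "grasp_force": force on a finger pad.
Only numpy, scipy, OpenCV 4.12 (cv2) and the standard library are available. Lean on these libraries where they do the work, as an engineer would, in place of code of your own. Each camera call takes 0.05 s, during which the arm holds its last target. There are 200 camera calls.

## Task

The cover of the black intake housing is held by one slotted quarter-turn fastener: take the flat-bladed driver with the bar-shaped T-handle from the rack, put its blade in the slot and turn the fastener anticlockwise (seen from above) as far as its stop, so that the cover comes free. Then stand the driver back in the rack, upright and fully seated on its collar, and let go.

Things in the scene. Friction and masses are not known exactly. Their poses are not given: they have to be found in the camera images.
- driver_grip (a point): Centre of the red T-handle of the loose flat-bladed driver (150 g), upright in a hole of the rack. Handle bar 62 long (x), 18 thick (y), 36 mm high. Below this point: 44 mm round collar 26 to 34 mm down, blade tip 84 mm down; blade 18 mm wide along x (like the bar), 4 thick, same turned half round. The tool in the other hole is a nut driver, round red handle 28 mm across: not wanted.
- fastener_slot (a point): Centre of the slot's floor in the steel fastener head (36 mm across, 82 mm up), on the near part of the fixed black housing's top (220 x 200 x 65 mm), midway between two hex bolts. The slot runs along x, 36 mm long, open-ended, 12 mm deep, 7 mm wide at the floor, 15 at the mouth; z is up, the turning axis. An ear reaches 38 mm out along +x, over the edge of the grey ribbed cover.
- fastener (a joint): Fastener angle, rad, growing anticlockwise seen from above: 0 locked (ear over the cover, pointing to its hinge at the far side), 1.57 released, at its stop (ear along the cover's edge). Starts at 0 to 0.25. Light friction, 0.1 N m; stays where left. The blade has about 10 degrees of play each way in the slot, to be turned through as well. The turn lifts the cover's front edge by 8 mm.
- rack: Fixed wooden tool rack, 70 (x) by 190 (y) by 70 mm high; origin at the centre of its underside, on the work surface. Two round 30 mm holes at y = +45 and -45 mm, x = 0, through its 12 mm top plate; one holds the T-handled driver, the other the nut driver (which is where varies). A seated driver's collar rests on the top face, its handle's centre 104 mm above the rack's underside.
Things that resemble listed ones, but are neither listed nor needed, are in the scene too. What is shaped like the part that bears driver_grip but green is not meant. Several things look just like the rack: the one meant starts farthest from the robot's base.

How it is judged:
On the way, in this order (a step that is already met when the one before it is completed fails the run):
1. the driver's blade is in the slot of the fastener, which is still locked (horizontal distance between driver_grip and fastener_slot below 0.015 m and z of driver_grip in the frame of fastener_slot below 0.093 m and angle between driver_grip's own z axis and vertical below 0.2 rad and value of joint fastener below 0.6 rad), for 0.1 s.
2. the fastener has been turned to its released position with the blade in the slot (horizontal distance between driver_grip and fastener_slot below 0.015 m and z of driver_grip in the frame of fastener_slot below 0.096 m and angle between driver_grip's own z axis and vertical below 0.25 rad and value of joint fastener above 1.3 rad), for 0.1 s.
At the end, for the whole second after the job is handed in: The fastener stands within about 15 degrees of its released stop (joint above 1.3 rad), and the T-handled driver stands released in a hole of the rack, upright within 10 degrees, its handle's centre 98 to 110 mm above the rack's underside and within 20 mm of the row of holes (value of joint fastener above 1.3 rad and z of driver_grip in the frame of rack between 0.098 and 0.11 m and x of driver_grip in the frame of rack between -0.02 and 0.02 m and y of driver_grip in the frame of rack between -0.065 and 0.065 m and angle between driver_grip's own z axis and vertical below 0.17 rad); the robot touches nothing.
It also fails if it takes over 48 s, if anything falls off the work surface, if the arm or the gripper's body presses on something with over 40 N, if the wrist force passes 120 N, or if a joint passes its speed limit or range.

## Working session

There is one attempt and no reset: what is moved stays moved. The work goes in short steps, Python scripts to look and compute and a tool call to move; the robot and the scene stay as the last step left them, time stands still between calls to the robot, and variables do not carry over. Pictures are saved under pics/ and viewed, at most 10 in all, crops included, and the job is handed in when it is done.

Besides the shell and the picture viewer there is one more tool, called after "Call:" as name([rows], argument=value, ...), one row to a line, values as JSON. drive_tool: Moves the arm, as the interface text tells. Its arguments: {"type":"object","properties":{"plan":{"type":"array"},"newtons":{"type":"number"}},"required":["plan"]}

```bash
mkdir -p pics; cat > h.py <<'E'
import numpy as np, cv2
from plant import sensors, imaging, job, r
def ray(cal,u,v):
    R,_=cv2.Rodrigues(np.array(cal['rvec'],float)); t=np.array(cal['tvec'],float).ravel()
    d=R.T@(np.linalg.inv(np.array(cal['mtx']))@np.array([u,v,1.])); c=-R.T@t
    return c,d/np.linalg.norm(d)
def onz(cal,u,v,z):
    c,d=ray(cal,u,v); return c+d*(z-c[2])/d[2]
def proj(cal,p):
    return cv2.projectPoints(np.array(p,float).reshape(-1,1,3),np.array(cal['rvec'],float),np.array(cal['tvec'],float),np.array(cal['mtx'],float),None)[0].reshape(-1,2)
def shot(name,fn):
    c=imaging.get_calibration(name); im=np.array(imaging.get_image(name)); cv2.imwrite('pics/'+fn,im[:,:,::-1]); return c,im
E
python3 - <<'E'
from h import *
print(r.tcp_to_tips, sensors.get_obs())
for n in('top','side'):
    c,im=shot(n,n+'0.png'); C,d=ray(c,320,200); print(n,C,d,c['mtx'])
E
```

```text
0.025 {'time_s': 0.0, 'joint_pos': array([-1.27957866e+00,  3.13995901e-01,  4.49573418e-02,  1.30359724e+00,
        3.91455036e-06,  1.43119106e+00]), 'qd': array([-0.00139107, -0.00199291,  0.0036186 ,  0.00216191, -0.0002601 ,
        0.00066622]), 'tau': array([ 1.08212564e-03, -4.80630469e+01,  2.98530793e+01,  1.93199777e-02,
       -7.11550251e-05,  1.28962287e-05]), 'eef_pos': array([ 0.23998258, -0.52200348,  0.25540254]), 'tool_rot': array([ 9.76888113e-01,  2.13749314e-01, -6.77031359e-05, -9.17240920e-04]), 'ft_force': array([ 0.37396145, -0.49583383,  0.06642789]), 'ft_torque': array([ 4.25195772e-05, -1.31339477e-02, -3.03937867e-02]), 'grasp_force': 0.0, 'finger_gap': 0.08523355851633822}
top [ 0.44409138 -0.07605335  1.18378129] [ 0.0689708  -0.0030633  -0.99761398] [[478.36923922   0.         318.40813351]
 [  0.         478.36923922 204.25252756]
 [  0.           0.           1.        ]]
side [0.37458109 0.52545888 0.60722143] [ 0.1439404  -0.7306463  -0.66741077] [[382.60844062   0.         314.86704693]
 [  0.         382.60844062 199.16146318]
 [  0.           0.           1.        ]]
```

View pics/top0.png

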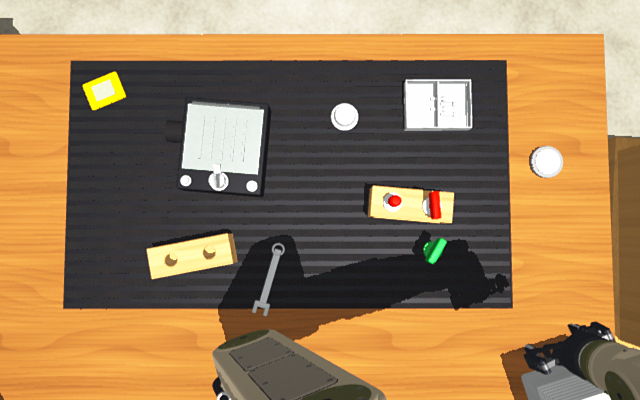

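View pics/side0.png

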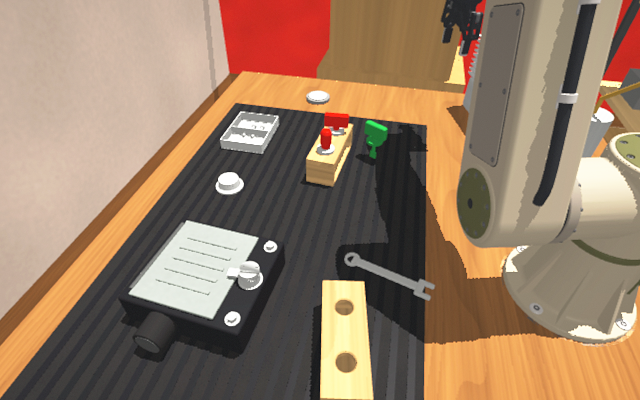

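Top view: the rack holding the tools is at about (410,204), with the red bar at (434,205) and the round nut driver at (394,201). An empty rack is at (192,255). The housing is at (224,148) with its fastener at (218,178), its ear pointing up in the image (+x), and hex bolts at (186,181) and (251,186). The side view agrees. Next, rough positions.

```bash
cat > m.py <<'E'
from h import *
c=imaging.get_calibration('top'); im=cv2.imread('pics/top0.png')
hsv=cv2.cvtColor(im,cv2.COLOR_BGR2HSV)
m=(((hsv[:,:,0]<8)|(hsv[:,:,0]>172))&(hsv[:,:,1]>150)&(hsv[:,:,2]>80)).astype(np.uint8)
m[:, :340]=0; m[:, 480:]=0
n,l,s,ce=cv2.connectedComponentsWithStats(m)
for i in range(1,n):
    if s[i,4]>40:
        p=np.argwhere(l==i)[:,::-1].astype(np.float32); q=onz(c,*ce[i],0.118)
        w=np.array([onz(c,*a,0.118)[:2] for a in p]); rr=cv2.minAreaRect((w*1000).astype(np.float32)); print(s[i],q,rr)
for nm,u,v,z in[('rack',410,204,.07),('rack2',192,255,.07),('fast',218,179,.09),('b1',186,181,.07),('b2',251,186,.07)]:
    q=onz(c,u,v,z); print(nm,q,np.hypot(*q[:2]))
E
python3 m.py
```

```text
[429 191  12  28 281] [ 0.50698594 -0.33450752  0.118     ] ((507.1253967285156, -334.00494384765625), (60.76976013183594, 23.74015235900879), 3.7767109870910645)
[388 196  13  11 112] [ 0.51584934 -0.24489074  0.118     ] ((515.2175903320312, -244.56903076171875), (26.879487991333008, 22.377227783203125), 89.88651275634766)
rack [ 0.5113274  -0.28936866  0.07      ] 0.5875286640435634
rack2 [0.39389358 0.21749691 0.07      ] 0.4499522838361346
fast [0.56854746 0.15489155 0.09      ] 0.5892687016244464
b1 [0.56626961 0.233938   0.07      ] 0.6126893686627874
b2 [0.55422103 0.08177828 0.07      ] 0.5602219482008007
```

Call:
drive_tool([
  [[0,0,0.124],[0.04,0.01,0],0.085],
  [[0,0,0.248],[0.08,0.02,0],0.085],
  [[0,0,0.372],[0.115,0.04,0],0.085],
  [[0,0,0.496],[0.145,0.06,0],0.085],
  [[0,0,0.62],[0.175,0.08,0],0.085],
])

```text
time_s: 0.52
eef_pos: [0.4164, -0.4414, 0.2556]
tool_rot: [0.864, 0.504, -0.0, -0.001]
ft_force: [0.3, -0.9, -0.1]
finger_gap: 0.085
grasp_force: 0.0
```

Call:
drive_tool([
  [[0,0,0.124],[0.03,0.03,0],0.085],
  [[0,0,0.248],[0.055,0.06,0],0.085],
  [[0,0,0.372],[0.075,0.085,0],0.085],
  [[0,0,0.496],[0.09,0.105,0],0.085],
  [[0,0,0.62],[0.09,0.11,0],0.085],
])

```text
time_s: 0.93
eef_pos: [0.5075, -0.3287, 0.2557]
tool_rot: [0.667, 0.745, 0.001, -0.001]
ft_force: [-0.7, -0.5, 0.0]
finger_gap: 0.085
grasp_force: 0.0
```

Call:
drive_tool([
  [[0,0,0.124],[0,0,0],0.085],
  [[0,0,0.248],[0,0,0],0.085],
  [[0,0,0.372],[0,0,0],0.085],
  [[0,0,0.496],[0,0,0],0.085],
  [[0,0,0.62],[0,0,0],0.085],
])

```text
time_s: 1.35
eef_pos: [0.505, -0.3322, 0.2557]
tool_rot: [0.41, 0.912, 0.0, -0.001]
ft_force: [-0.7, 0.4, 0.4]
finger_gap: 0.0846
grasp_force: 0.0
```

Call:
drive_tool([
  [[0,0,0.124],[0,0,0],0.085],
  [[0,0,0.248],[0,0,0],0.085],
  [[0,0,0.372],[0,0,0],0.085],
  [[0,0,0.496],[0,0,0],0.085],
  [[0,0,0.62],[0,0,0],0.085],
])

```text
time_s: 1.77
eef_pos: [0.5049, -0.3323, 0.2557]
tool_rot: [0.112, 0.994, 0.0, -0.0]
ft_force: [0.3, -0.6, 0.0]
finger_gap: 0.0851
grasp_force: 0.0
```

Call:
drive_tool([
  [[0,0,0.1],[0,0,0],0.085],
  [[0,0,0.2],[0,0,0],0.085],
  [[0,0,0.3],[0,0,0],0.085],
  [[0,0,0.3],[0,0,0],0.085],
])

```text
time_s: 2.1
eef_pos: [0.5049, -0.3323, 0.2558]
tool_rot: [-0.036, 0.999, 0.0, -0.0]
ft_force: [0.1, 0.7, 0.6]
finger_gap: 0.0852
grasp_force: 0.0
```

```bash
python3 - <<'E'
from h import *
o=sensors.get_obs(); print(o['joint_pos'])
c,im=shot('wrist','w1.png'); print(ray(c,320,200)); print(proj(c,[[.507,-.3345,.118],[.516,-.245,.118]]))
np.savez('w1.npz',**{k:np.array(v) for k,v in c.items()})
E
```

```text
[-7.14894654e-01  3.72672115e-01  1.29488664e-01  1.32878274e+00
  9.15342264e-05 -7.86529434e-01]
(array([ 0.43434926, -0.33817558,  0.37343879]), array([ 0.28773448,  0.02406208, -0.9574079 ]))
[[317.24227462 195.34365773]
 [415.83482791 211.76494345]]
```

View pics/w1.png

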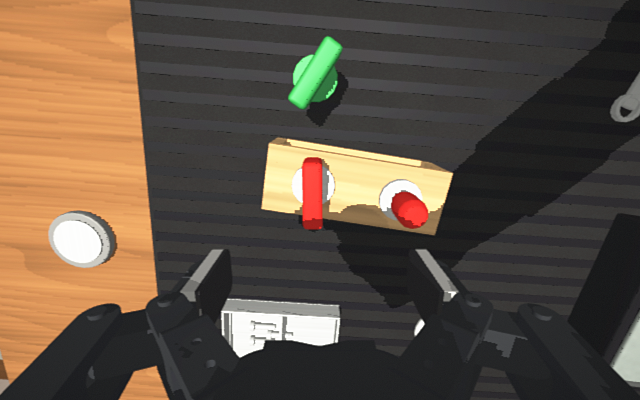

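The wrist view shows the red bar at (312,193) with its axis nearly vertical in the image, and the nut driver at (405,205). The rack is turned by a few degrees, and the green decoy is at (316,73).

```bash
cat > bar.py <<'E'
from h import *
def bar(c,im,roi,ztop=.122,zbot=.086):
    h=cv2.cvtColor(im,cv2.COLOR_RGB2HSV); m=(((h[:,:,0]<8)|(h[:,:,0]>172))&(h[:,:,1]>150)&(h[:,:,2]>60)).astype(np.uint8)
    k=np.zeros_like(m); x0,x1,y0,y1=roi; k[y0:y1,x0:x1]=m[y0:y1,x0:x1]
    n,l,s,ce=cv2.connectedComponentsWithStats(k); i=1+s[1:,4].argmax(); p=np.argwhere(l==i)[:,::-1]
    T=np.array([onz(c,*a,ztop)[:2] for a in p]); B=np.array([onz(c,*a,zbot)[:2] for a in p])
    rr=cv2.minAreaRect((T*1000).astype(np.float32)); print('rect',rr)
    # axis from row midpoints
    ys=np.unique(p[:,1])[6:-6]; mid=np.array([onz(c,p[p[:,1]==v,0].mean(),v,ztop)[:2] for v in ys])
    a=np.polyfit(mid[:,0],mid[:,1],1); wd=[np.ptp(p[p[:,1]==v,0])+1 for v in ys]
    xf,xn=T[:,0].max(),B[:,0].min(); xc=(xf+xn)/2
    print('len',xf-xn,'yaw',np.degrees(np.arctan(a[0])),'centre',xc,np.polyval(a,xc),'widths',wd[::8])
if __name__=='__main__':
    c=np.load('w1.npz'); im=cv2.imread('pics/w1.png')[:,:,::-1].copy()
    bar(c,im,(290,340,140,250))
    # rack outline
    h=cv2.cvtColor(im,cv2.COLOR_RGB2HSV); 
    m=((h[:,:,0]>10)&(h[:,:,0]<28)&(h[:,:,1]>60)&(h[:,:,2]>130)).astype(np.uint8); m[:, :240]=0;m[:120]=0;m[250:]=0; m[:,470:]=0
    p=np.argwhere(m)[:,::-1]; w=np.array([onz(c,*a,.07)[:2] for a in p])
    print('rack',cv2.minAreaRect((w*1000).astype(np.float32)))
    for u,v in [(269,140),(262,208),(436,235),(453,173)]: print(onz(c,u,v,.07))
E
python3 bar.py
```

```text
rect ((505.2317810058594, -339.35406494140625), (64.96955108642578, 17.92377471923828), 4.085557460784912)
len 0.059927646683853975 yaw 3.9887574630491747 centre 0.5079289754260357 -0.3390577507527971 widths [np.int64(19), np.int64(20), np.int64(19), np.int64(19), np.int64(19), np.int64(19), np.int64(21), np.int64(21)]
rack ((508.96759033203125, -294.4153137207031), (191.4671173095703, 77.90643310546875), 85.16712188720703)
[ 0.46686554 -0.38576341  0.07      ]
[ 0.53880787 -0.39147008  0.07      ]
[ 0.5563801  -0.20112929  0.07      ]
[ 0.48687495 -0.19621467  0.07      ]
```

Call:
drive_tool([
  [[0,0,0],[0.003,-0.0067,-0.04],0.085],
  [[0,0,0],[0.003,-0.0067,-0.08],0.085],
  [[0,0,0],[0.003,-0.0067,-0.115],0.085],
  [[0,0,0],[0.003,-0.0067,-0.135],0.085],
  [[0,0,0],[0.003,-0.0067,-0.145],0.085],
])

```text
time_s: 2.57
eef_pos: [0.5061, -0.3375, 0.1072]
tool_rot: [-0.033, 0.999, 0.002, -0.002]
ft_force: [0.0, 0.3, 0.2]
finger_gap: 0.0851
grasp_force: 0.0
```

Call:
drive_tool([
  [[0,0,0],[0,0,0],0.012],
  [[0,0,0],[0,0,0],0.012],
  [[0,0,0],[0,0,0],0.012],
  [[0,0,0],[0,0,0],0.012],
  [[0,0,0],[0,0,0],0.012],
], newtons=60)

```text
time_s: 2.98
eef_pos: [0.5091, -0.34, 0.1132]
tool_rot: [-0.034, 0.999, -0.001, 0.001]
ft_force: [-0.4, 0.2, -1.0]
finger_gap: 0.025
grasp_force: 0.0
```

Call:
drive_tool([
  [[0,0,0],[0,0,0],0.01],
  [[0,0,0],[0,0,0],0.01],
  [[0,0,0],[0,0,0],0.01],
  [[0,0,0],[0,0,0],0.01],
])

```text
time_s: 3.32
eef_pos: [0.509, -0.3398, 0.1131]
tool_rot: [-0.035, 0.999, -0.001, 0.001]
ft_force: [-0.8, 0.4, 5.8]
finger_gap: 0.0173
grasp_force: 59.5
```

Call:
drive_tool([
  [[0,0,0],[0,0,0.025],0.01],
  [[0,0,0],[0,0,0.06],0.01],
  [[0,0,0],[0,0,0.095],0.01],
  [[0,0,0],[0,0.02,0.12],0.01],
  [[0,0,0],[0.002,0.055,0.13],0.01],
])

```text
time_s: 3.73
eef_pos: [0.5114, -0.2877, 0.2456]
tool_rot: [-0.032, 0.999, -0.003, 0.003]
ft_force: [0.8, 1.1, -1.1]
finger_gap: 0.0172
grasp_force: 59.1
```

Call:
drive_tool([
  [[0,0,0],[0.002,0.04,0],0.01],
  [[0,0,0],[0.004,0.08,0],0.01],
  [[0,0,0],[0.008,0.12,0],0.01],
  [[0,0,0],[0.012,0.16,0],0.01],
  [[0,0,0],[0.016,0.2,0],0.01],
])

```text
time_s: 4.15
eef_pos: [0.5257, -0.0824, 0.2415]
tool_rot: [-0.034, 0.999, 0.0, 0.0]
ft_force: [0.2, 0.3, -1.9]
finger_gap: 0.0171
grasp_force: 59.1
```

Call:
drive_tool([
  [[0,0,0],[0.004,0.04,0],0.01],
  [[0,0,0],[0.008,0.08,0],0.01],
  [[0,0,0],[0.012,0.12,0],0.01],
  [[0,0,0],[0.016,0.16,0],0.01],
  [[0,0,0],[0.02,0.2,0],0.01],
])

```text
time_s: 4.57
eef_pos: [0.5457, 0.1178, 0.2414]
tool_rot: [-0.035, 0.999, -0.0, 0.0]
ft_force: [0.9, -0.3, -1.6]
finger_gap: 0.0171
grasp_force: 59.1
```

Call:
drive_tool([
  [[0,0,0],[0.004,0.025,0],0.01],
  [[0,0,0],[0.008,0.04,0],0.01],
  [[0,0,0],[0.012,0.04,0],0.01],
  [[0,0,0],[0.012,0.04,0],0.01],
])

```text
time_s: 4.9
eef_pos: [0.5584, 0.1565, 0.241]
tool_rot: [-0.036, 0.999, -0.0, -0.0]
ft_force: [1.2, -0.5, -2.2]
finger_gap: 0.0173
grasp_force: 59.0
```

```bash
python3 - <<'E'
from h import *
o=sensors.get_obs(); print(o['joint_pos'],o['eef_pos'])
c,im=shot('wrist','w2.png'); print(ray(c,320,200)); np.savez('w2.npz',**{k:np.array(v) for k,v in c.items()})
p=o['eef_pos']; print(proj(c,[[p[0],p[1],p[2]-.009-.084],[p[0],p[1],p[2]-.009],[.56,.157,.094]]))
cv2.imwrite('pics/w2c.png',cv2.resize(im[80:380,130:530],None,fx=2,fy=2,interpolation=cv2.INTER_CUBIC)[:,:,::-1])
E
```

```text
[ 1.35088832e-01  3.27471965e-01  2.84998612e-02  1.27197827e+00
 -4.13805497e-04  6.40377816e-02] [0.55843021 0.15652057 0.2409664 ]
(array([0.48776616, 0.15085771, 0.35862995]), array([ 0.28854274,  0.02266364, -0.95719875]))
[[320.21629674 209.30193952]
 [320.69766862 266.13719136]
 [320.45650094 192.11509251]]
```

View pics/w2c.png

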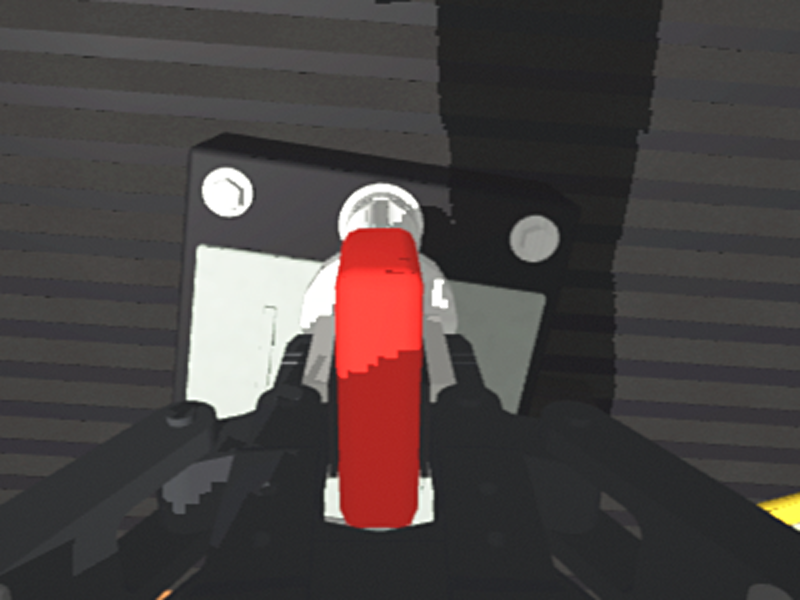

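The zoomed wrist view (crop doubled, offset 130,80) shows the held driver. The fastener head is partly hidden at crop (381,224), which is (320,192) in the full picture, with the slot near vertical. Bolts are at crop (228,192) and (534,239). I'll shift +x to uncover the slot.

Call:
drive_tool([
  [[0,0,0],[0.03,0,0],0.01],
  [[0,0,0],[0.05,0,0],0.01],
  [[0,0,0],[0.05,0,0],0.01],
  [[0,0,0],[0.05,0,0],0.01],
])

```text
time_s: 5.28
eef_pos: [0.6085, 0.1541, 0.2407]
tool_rot: [-0.033, 0.999, -0.0, -0.001]
ft_force: [-0.2, -0.8, -1.9]
finger_gap: 0.0171
grasp_force: 59.1
```

```bash
python3 - <<'E'
from h import *
o=sensors.get_obs(); print(o['eef_pos'],o['tool_rot'])
c,im=shot('wrist','w3.png'); print(ray(c,320,200),c['mtx'][0][0]); np.savez('w3.npz',**{k:np.array(v) for k,v in c.items()})
ct,it=shot('top','top3.png')
u,v=proj(c,[.56,.157,.094])[0]; print(u,v)
u,v=int(u)-60,int(v)-45; print('origin',u,v)
cv2.imwrite('pics/w3c.png',cv2.resize(im[max(v,0):v+90,u:u+120],None,fx=6,fy=6,interpolation=cv2.INTER_CUBIC)[:,:,::-1])
E
```

```text
[0.60848726 0.15405526 0.24068645] [-3.33470344e-02  9.99443637e-01 -1.46311637e-04 -6.08755988e-04]
(array([0.53796073, 0.14869455, 0.35839952]), array([ 0.28754258,  0.02153198, -0.95752579])) 300.19530608454363
327.1763568446367 136.88681457914547
origin 267 91
```

View pics/w3c.png

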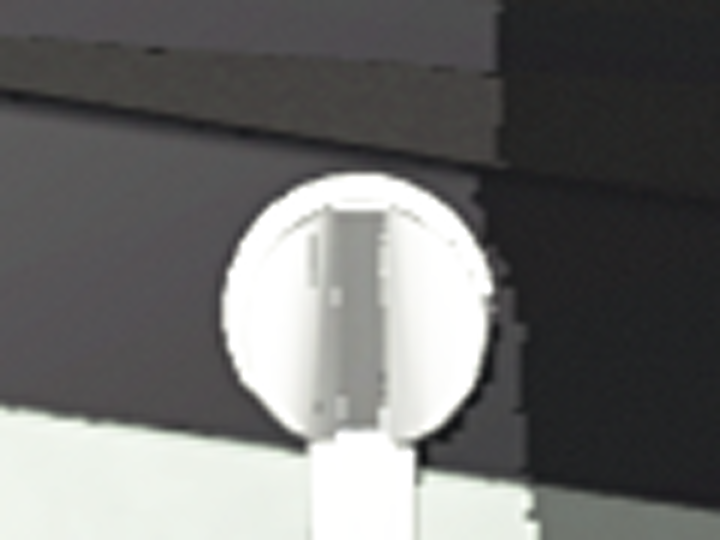

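The crop (6x, origin 267,91) shows the round head centred near (357,308). The grey slot floor runs x 328–388, y 210–430 with its axis nearly vertical, and the ear goes down (+x).

```bash
python3 - <<'E'
from h import *
c=np.load('w3.npz'); f=lambda x,y:(267+x/6-.4,91+y/6-.4)
for z in(.070,.082):
    a=onz(c,*f(359,210),z);b=onz(c,*f(357,430),z); print(z,a,b,'len',np.hypot(*(b-a)[:2]),'mid',(a+b)/2,'yaw',np.arctan2(*(b-a)[1::-1]))
for z in(.065,.07,.082,.094): 
    l=onz(c,*f(222,308),z);q=onz(c,*f(490,308),z);m=onz(c,*f(357,308),z);print('head',z,np.hypot(*(l-q)[:2]),m)
# bolts from w2
c2=np.load('w2.npz'); print('bolts mid',[(onz(c2,244,176,z)+onz(c2,397,199.5,z))/2 for z in(.065,.072)])
# tip of held driver expected now
E
```

```text
0.07 [0.55170204 0.15629285 0.07      ] [0.5861414  0.15850234 0.07      ] len 0.0345101613540768 mid [0.56892172 0.15739759 0.07      ] yaw 0.06406797812793055
0.082 [0.55113028 0.15597669 0.082     ] [0.58413665 0.15809424 0.082     ] len 0.03307422989700502 mid [0.56763347 0.15703547 0.082     ] yaw 0.0640679781279303
head 0.065 0.04312131808104214 [0.56726343 0.15722883 0.065     ]
head 0.07 0.04238646141240797 [0.56676406 0.1570834  0.07      ]
head 0.082 0.04062280540768598 [0.56556559 0.15673434 0.082     ]
head 0.094 0.03885914940296402 [0.56436711 0.15638529 0.094     ]
bolts mid [array([0.56343141, 0.15825752, 0.065     ]), array([0.56162759, 0.15808111, 0.072     ])]
```

Call:
drive_tool([
  [[0,0,0],[-0.03,0.002,0],0.01],
  [[0,0,0],[-0.041,0.003,-0.01],0.01],
  [[0,0,0],[-0.041,0.003,-0.035],0.01],
  [[0,0,0],[-0.041,0.003,-0.045],0.01],
  [[0,0,0],[-0.041,0.003,-0.045],0.01],
])

```text
time_s: 5.8
eef_pos: [0.5646, 0.1583, 0.194]
tool_rot: [-0.034, 0.999, -0.0, -0.003]
ft_force: [-1.3, 0.3, -1.3]
finger_gap: 0.0174
grasp_force: 59.1
```

```bash
python3 - <<'E'
from h import *
o=sensors.get_obs(); print(o['eef_pos'],o['tool_rot'],o['ft_force'])
c,im=shot('side','s4.png'); p=o['eef_pos']
print(proj(c,[[p[0],p[1],p[2]-.093],[.567,.157,.094]]))
u,v=proj(c,[.567,.157,.10])[0]; u,v=int(u)-60,int(v)-50; print(u,v)
cv2.imwrite('pics/s4c.png',cv2.resize(im[v:v+90,u:u+120],None,fx=6,fy=6,interpolation=cv2.INTER_CUBIC)[:,:,::-1])
E
```

```text
[0.56461927 0.15825224 0.19397623] [-3.44753916e-02  9.99402366e-01 -2.43934888e-04 -2.50989182e-03] [-1.30715283  0.34144168 -1.25187615]
[[248.85575166 265.89374091]
 [248.20852377 267.68315913]]
187 215
```

View pics/s4c.png

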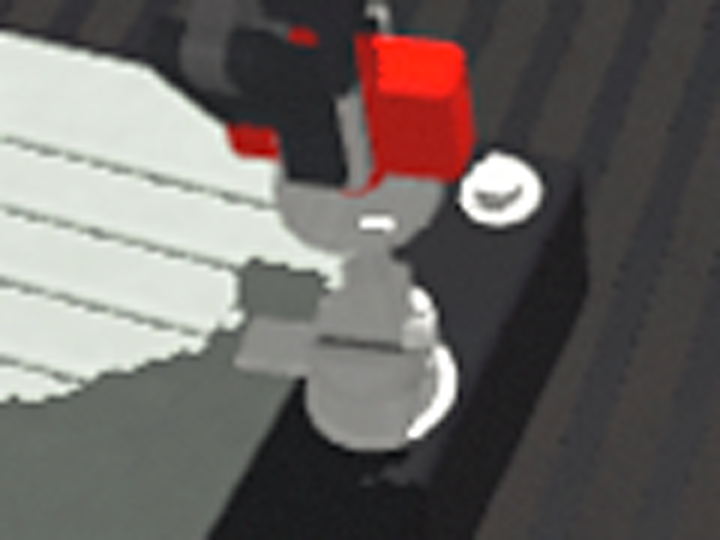

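The side view shows the blade right above the head's slot, centred, with the near slot lip as the dark line at crop (360,343). I'll descend gently.

Call:
drive_tool([
  [[0,0,0],[0.002,-0.001,-0.004],0.01],
  [[0,0,0],[0.002,-0.001,-0.008],0.01],
  [[0,0,0],[0.002,-0.001,-0.012],0.01],
  [[0,0,0],[0.002,-0.001,-0.014],0.01],
  [[0,0,0],[0.002,-0.001,-0.014],0.01],
])

```text
time_s: 6.27
eef_pos: [0.569, 0.1577, 0.1818]
tool_rot: [-0.035, 0.999, -0.0, -0.0]
ft_force: [-0.2, 1.0, -1.1]
finger_gap: 0.017
grasp_force: 59.1
```

Call:
drive_tool([
  [[0,0,0],[-0.001,-0.0005,-0.003],0.01],
  [[0,0,0],[-0.001,-0.0005,-0.005],0.01],
  [[0,0,0],[-0.001,-0.0005,-0.006],0.01],
  [[0,0,0],[-0.001,-0.0005,-0.006],0.01],
])

```text
time_s: 6.6
eef_pos: [0.5679, 0.1573, 0.176]
tool_rot: [-0.035, 0.999, 0.0, -0.0]
ft_force: [0.1, -0.2, -1.5]
finger_gap: 0.0171
grasp_force: 59.1
```

Call:
drive_tool([
  [[0,0,0],[0,0,-0.002],0.01],
  [[0,0,0],[0,0,-0.003],0.01],
  [[0,0,0],[0,0,-0.004],0.01],
  [[0,0,0],[0,0,-0.004],0.01],
])

```text
time_s: 6.93
eef_pos: [0.5685, 0.1574, 0.1749]
tool_rot: [-0.035, 0.999, 0.0, 0.001]
ft_force: [-3.4, -1.1, 10.9]
finger_gap: 0.0176
grasp_force: 61.3
```

Call:
drive_tool([
  [[0,0,0.08],[0,0,0.002],0.01],
  [[0,0,0.18],[0,0,0.002],0.01],
  [[0,0,0.29],[0,0,0.002],0.01],
  [[0,0,0.4],[0,0,0.002],0.01],
  [[0,0,0.5],[0,0,0.002],0.01],
])

```text
time_s: 7.35
eef_pos: [0.5681, 0.1587, 0.1751]
tool_rot: [-0.284, 0.959, 0.002, 0.001]
ft_force: [-1.1, 4.6, 2.6]
finger_gap: 0.0169
grasp_force: 59.6
```

```bash
python3 - <<'E'
from h import *
o=sensors.get_obs(); print(o['eef_pos'],o['tool_rot'],o['ft_force'],o['ft_torque'],o['joint_pos'])
c=np.load('w2.npz'); d=onz(c,244,176,.068)-onz(c,397,199.5,.068); print(d, np.arctan2(-d[0],d[1]),np.arctan2(d[0],-d[1]))
E
```

```text
[0.56805158 0.15867872 0.17512092] [-2.83671776e-01  9.58919959e-01  1.51399571e-03  7.37099118e-04] [-1.10163912  4.59143242  2.61366056] [ 1.14863712  0.50828671 -0.08911082] [ 0.13482092  0.37491109 -0.06698655  1.12790255  0.0032171  -0.44042036]
[-0.01331852 -0.15427213  0.        ] 3.0554748495782422 -0.08611780401155118
```

Call:
drive_tool([
  [[0,0,0.11],[0,0,0],0.01],
  [[0,0,0.22],[0,0,0],0.01],
  [[0,0,0.33],[0,0,0],0.01],
  [[0,0,0.44],[0,0,0],0.01],
  [[0,0,0.55],[0,0,0],0.01],
])

```text
time_s: 7.77
eef_pos: [0.5674, 0.1592, 0.1751]
tool_rot: [-0.534, 0.846, 0.002, 0.001]
ft_force: [-3.0, 6.3, 3.1]
finger_gap: 0.0172
grasp_force: 59.7
```

Call:
drive_tool([
  [[0,0,0.1],[0,0,0],0.01],
  [[0,0,0.2],[0,0,0],0.01],
  [[0,0,0.3],[0,0,0],0.01],
  [[0,0,0.4],[0,0,0],0.01],
  [[0,0,0.44],[0,0,0],0.01],
])

```text
time_s: 8.18
eef_pos: [0.5668, 0.1593, 0.1751]
tool_rot: [-0.705, 0.709, 0.002, 0.001]
ft_force: [-4.3, 4.6, 4.8]
finger_gap: 0.0172
grasp_force: 59.9
```

```bash
python3 - <<'E'
from h import *
o=sensors.get_obs(); q=o['tool_rot'];print(o['eef_pos'],2*np.arctan2(q[1],q[0])-np.pi,o['ft_force'],o['ft_torque'],o['joint_pos'])
E
```

```text
[0.56683359 0.15926013 0.17507959] 1.5649305291432851 [-4.29017345  4.58131868  4.75434293] [ 1.4294917   1.25554518 -0.13521712] [ 0.1354659   0.37460623 -0.06754696  1.12980589  0.00453885 -1.42946727]
```

Call:
drive_tool([
  [[0,0,0.04],[0,0,0],0.01],
  [[0,0,0.08],[0,0,0],0.01],
  [[0,0,0.1],[0,0,0],0.01],
  [[0,0,0.1],[0,0,0],0.01],
])

```text
time_s: 8.52
eef_pos: [0.5667, 0.1592, 0.1751]
tool_rot: [0.738, -0.674, -0.002, -0.001]
ft_force: [-4.9, 5.4, 4.1]
finger_gap: 0.0173
grasp_force: 60.0
```

```bash
python3 - <<'E'
from h import *
o=sensors.get_obs(); q=o['tool_rot'];print(o['eef_pos'],2*np.arctan2(q[1],q[0])-np.pi,o['ft_force'],o['ft_torque'])
E
```

```text
[0.56670161 0.15923557 0.17508124] -4.621813192072465 [-4.87444866  5.38587851  4.11915543] [ 1.42886459  1.33990395 -0.11782334]
```

Call:
drive_tool([
  [[0,0,0.03],[0,0,0],0.01],
  [[0,0,0.06],[0,0,0],0.01],
  [[0,0,0.08],[0,0,0],0.01],
  [[0,0,0.08],[0,0,0],0.01],
])

```text
time_s: 8.85
eef_pos: [0.5666, 0.1592, 0.1751]
tool_rot: [0.765, -0.644, -0.002, -0.001]
ft_force: [-5.8, 5.3, 3.4]
finger_gap: 0.0174
grasp_force: 60.1
```

```bash
cat > st.py <<'E'
from h import *
o=sensors.get_obs(); q=o['tool_rot'];print(o['time_s'],o['eef_pos'],(2*np.arctan2(q[1],q[0])-np.pi)%(2*np.pi),o['ft_force'],o['ft_torque'])
E
python3 st.py; python3 - <<'E'
from h import *
c,im=shot('side','s5.png'); cv2.imwrite('pics/s5c.png',cv2.resize(im[215:305,187:307],None,fx=6,fy=6,interpolation=cv2.INTER_CUBIC)[:,:,::-1])
E
```

```text
8.85 [0.56658885 0.15921339 0.17508269] 1.7413477867789364 [-5.80691776  5.32704871  3.38122322] [ 1.38242748  1.41607871 -0.0943307 ]
```

View pics/s5c.png

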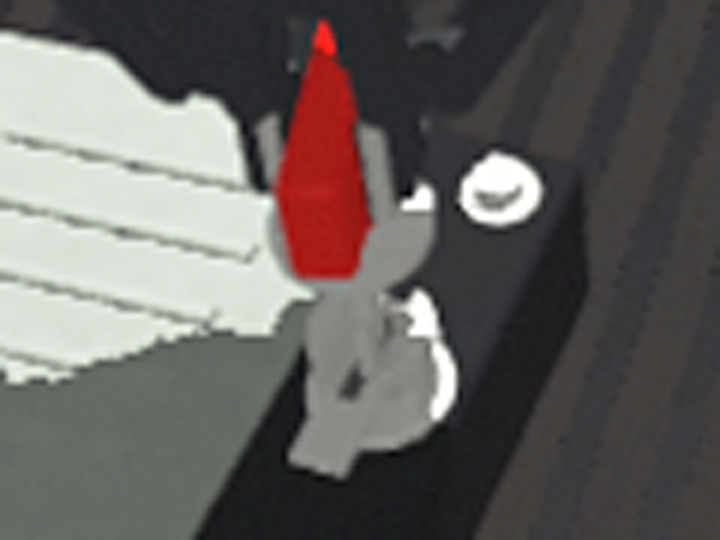

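The side view shows the ear now swung nearly along the cover's edge (ear tip at crop (320,460)) and the cover lifted. The moment shows no stop yet, so I'll turn a little further.

Call:
drive_tool([
  [[0,0,0.03],[0,0,0],0.01],
  [[0,0,0.06],[0,0,0],0.01],
  [[0,0,0.08],[0,0,0],0.01],
  [[0,0,0.08],[0,0,0],0.01],
])

```text
time_s: 9.23
eef_pos: [0.5664, 0.1592, 0.1751]
tool_rot: [0.79, -0.613, -0.002, -0.001]
ft_force: [-5.1, 4.9, 4.9]
finger_gap: 0.0172
grasp_force: 60.1
```

```bash
python3 st.py
```

```text
9.2333 [0.56639115 0.15917993 0.17507508] 1.8208052673391188 [-5.12835368  4.85231388  4.91007739] [ 1.3831757   1.55095017 -0.26500312]
```

Call:
drive_tool([
  [[0,0,0.02],[0,0,0],0.01],
  [[0,0,0.04],[0,0,0],0.01],
  [[0,0,0.04],[0,0,0],0.01],
])

```text
time_s: 9.48
eef_pos: [0.5663, 0.1591, 0.1751]
tool_rot: [0.802, -0.598, -0.002, -0.001]
ft_force: [-5.7, 3.8, 5.0]
finger_gap: 0.0172
grasp_force: 60.2
```

```bash
python3 st.py
```

```text
9.4833 [0.56632637 0.15906784 0.17506888] 1.8604052295861448 [-5.74652608  3.80387357  4.98224946] [ 1.32221884  1.66143207 -0.47881647]
```

Stop reached: the moment rises to 0.48 N m against further turning. I'll back off within the play, lift, and carry the driver back while unwinding the turn.

Call:
drive_tool([
  [[0,0,-0.06],[0,0,0],0.01],
  [[0,0,-0.12],[0,0,0.001],0.01],
  [[0,0,-0.13],[0,0,0.015],0.01],
  [[0,0,-0.13],[0,0,0.04],0.01],
  [[0,0,-0.19],[0,-0.01,0.075],0.01],
])

```text
time_s: 9.9
eef_pos: [0.5663, 0.1483, 0.2472]
tool_rot: [0.741, -0.671, -0.002, 0.002]
ft_force: [0.6, -0.2, -1.4]
finger_gap: 0.0173
grasp_force: 59.3
```

Call:
drive_tool([
  [[0,0,-0.11],[-0.004,-0.04,0],0.01],
  [[0,0,-0.23],[-0.008,-0.08,0],0.01],
  [[0,0,-0.35],[-0.012,-0.12,0],0.01],
  [[0,0,-0.47],[-0.016,-0.16,0],0.01],
  [[0,0,-0.59],[-0.02,-0.2,0],0.01],
])

```text
time_s: 10.32
eef_pos: [0.5477, -0.0542, 0.2496]
tool_rot: [-0.512, 0.859, -0.0, 0.0]
ft_force: [0.6, 0.1, -1.7]
finger_gap: 0.0175
grasp_force: 59.5
```

Call:
drive_tool([
  [[0,0,-0.12],[-0.004,-0.04,0],0.01],
  [[0,0,-0.24],[-0.008,-0.08,0],0.01],
  [[0,0,-0.36],[-0.012,-0.12,0],0.01],
  [[0,0,-0.48],[-0.016,-0.16,0],0.01],
  [[0,0,-0.6],[-0.02,-0.2,0],0.01],
])

```text
time_s: 10.73
eef_pos: [0.5276, -0.2546, 0.2495]
tool_rot: [-0.234, 0.972, -0.0, 0.0]
ft_force: [0.7, 0.1, -1.5]
finger_gap: 0.0169
grasp_force: 59.5
```

```bash
python3 st.py
```

```text
10.7333 [ 0.52762161 -0.25462027  0.24950814] 0.4732403170272468 [ 0.70406661  0.06973272 -1.47977114] [ 0.07640915 -0.02436747 -0.00481914]
```

Call:
drive_tool([
  [[0,0,-0.12],[-0.009,-0.04,0],0.01],
  [[0,0,-0.24],[-0.016,-0.07,0],0.01],
  [[0,0,-0.36],[-0.0186,-0.083,0],0.01],
  [[0,0,-0.4],[-0.0186,-0.085,0],0.01],
  [[0,0,-0.4],[-0.0186,-0.085,0],0.01],
])

```text
time_s: 11.15
eef_pos: [0.509, -0.3394, 0.2489]
tool_rot: [-0.038, 0.999, 0.0, -0.0]
ft_force: [-0.0, 0.1, -2.2]
finger_gap: 0.0172
grasp_force: 59.5
```

```bash
python3 st.py; python3 - <<'E'
from h import *
o=sensors.get_obs();p=o['eef_pos']
for n in('wrist','side'):
    c,im=shot(n,n+'6.png'); print(n,proj(c,[[p[0],p[1],p[2]-.009],[p[0],p[1],p[2]-.093],[.5078,-.3384,.07],[.5166,-.2488,.07]]))
    if n=='wrist': cv2.imwrite('pics/w6c.png',cv2.resize(im[80:380,130:530],None,fx=2,fy=2,interpolation=cv2.INTER_CUBIC)[:,:,::-1])
    else: cv2.imwrite('pics/s6c.png',cv2.resize(im[60:210,250:450],None,fx=4,fy=4,interpolation=cv2.INTER_CUBIC)[:,:,::-1])
E
```

```text
11.15 [ 0.50897591 -0.33938768  0.24892521] 0.07567199723655182 [-0.02419035  0.05950573 -2.22225889] [ 0.01502856 -0.01677236 -0.03627778]
wrist [[320.72354945 266.17460078]
 [320.16192384 209.32334094]
 [320.95517208 181.22991743]
 [407.21891811 195.96513881]]
side [[338.11877204  68.00780903]
 [336.47501112 100.8855616 ]
 [335.35366948 130.99621414]
 [325.34666517 149.37878613]]
```

View pics/w6c.png

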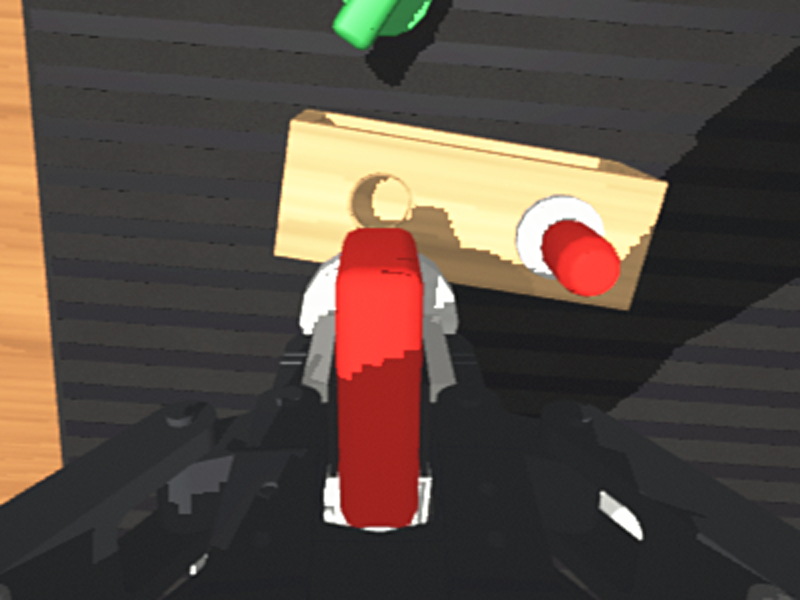

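View pics/s6c.png

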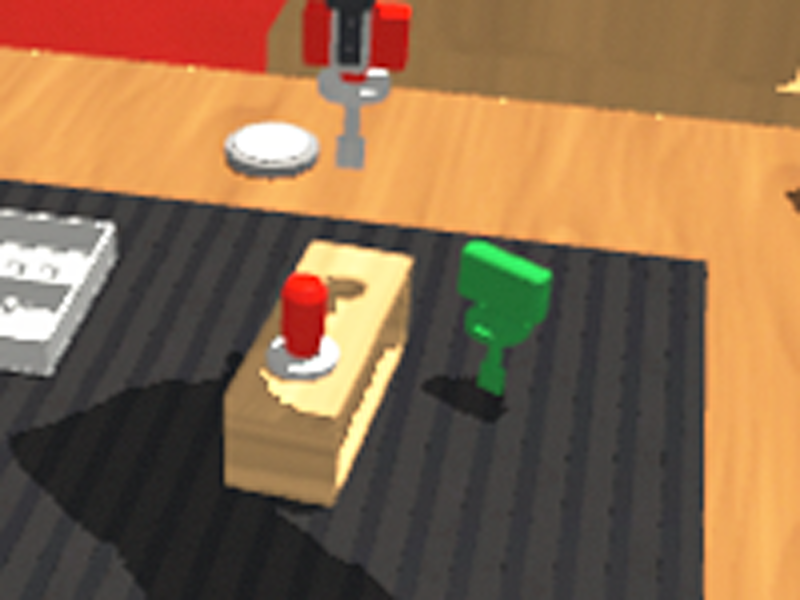

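The wrist view shows the empty hole at crop (381,200), full (320.5,180), against a prediction of (321,181). The side view shows the driver hanging upright above it. Lowering now.

Call:
drive_tool([
  [[0,0,0],[0,0,-0.035],0.01],
  [[0,0,0],[0,0,-0.065],0.01],
  [[0,0,0],[0,0,-0.085],0.01],
  [[0,0,0],[0,0,-0.1],0.01],
  [[0,0,0],[0,0,-0.11],0.01],
])

```text
time_s: 11.67
eef_pos: [0.509, -0.3358, 0.1373]
tool_rot: [-0.041, 0.999, 0.001, -0.001]
ft_force: [0.2, -0.2, -1.7]
finger_gap: 0.0169
grasp_force: 59.5
```

Call:
drive_tool([
  [[0,0,0],[0,0,-0.01],0.01],
  [[0,0,0],[0,0,-0.018],0.01],
  [[0,0,0],[0,0,-0.023],0.01],
  [[0,0,0],[0,0,-0.025],0.01],
  [[0,0,0],[0,0,-0.025],0.01],
])

```text
time_s: 12.08
eef_pos: [0.5096, -0.3377, 0.1143]
tool_rot: [-0.04, 0.999, 0.0, 0.0]
ft_force: [-1.3, -0.1, -1.6]
finger_gap: 0.0173
grasp_force: 59.5
```

Call:
drive_tool([
  [[0,0,0],[-0.0005,-0.001,-0.001],0.01],
  [[0,0,0],[-0.0005,-0.001,-0.002],0.01],
  [[0,0,0],[-0.0005,-0.001,-0.002],0.01],
])

```text
time_s: 12.33
eef_pos: [0.5094, -0.3393, 0.1131]
tool_rot: [-0.039, 0.999, -0.001, 0.001]
ft_force: [0.1, -0.3, -0.1]
finger_gap: 0.0172
grasp_force: 59.8
```

Call:
drive_tool([
  [[0,0,0],[0,0,-0.0005],0.01],
  [[0,0,0],[0,0,-0.0005],0.03],
  [[0,0,0],[0,0,-0.0005],0.05],
  [[0,0,0],[0,0,-0.0005],0.075],
  [[0,0,0],[0,0,-0.0005],0.075],
])

```text
time_s: 12.75
eef_pos: [0.509, -0.3387, 0.1118]
tool_rot: [-0.04, 0.999, 0.0, -0.0]
ft_force: [-0.1, 0.2, -0.3]
finger_gap: 0.0655
grasp_force: 0.0
```

Call:
drive_tool([
  [[0,0,0],[0,0,0],0.075],
  [[0,0,0],[0,0,0],0.075],
  [[0,0,0],[0,0,0.01],0.075],
  [[0,0,0],[0,0,0.035],0.075],
  [[0,0,0],[0,0,0.07],0.075],
])

```text
time_s: 13.17
eef_pos: [0.5074, -0.3373, 0.1801]
tool_rot: [-0.04, 0.999, 0.002, -0.002]
ft_force: [0.6, -0.3, -0.1]
finger_gap: 0.0751
grasp_force: 0.0
```

Call:
drive_tool([
  [[0,0,0],[0,0,0.035],0.075],
  [[0,0,0],[0,0,0.07],0.075],
  [[0,0,0],[0,0,0.075],0.075],
  [[0,0,0],[0,0,0.075],0.075],
])

```text
time_s: 13.5
eef_pos: [0.5104, -0.3398, 0.2613]
tool_rot: [-0.04, 0.999, -0.003, 0.003]
ft_force: [-0.1, -0.4, -1.0]
finger_gap: 0.0749
grasp_force: 0.0
```

```bash
python3 st.py; python3 - <<'E'
from h import *
import bar
c,im=shot('wrist','w7.png'); u,v=proj(c,[.508,-.339,.104])[0]; print(u,v); bar.bar(c,im,(int(u)-30,int(u)+30,int(v)-60,int(v)+60))
c,im2=shot('side','s7.png')
cv2.imwrite('pics/f.png',np.hstack([cv2.resize(im2[60:210,250:450],(400,300)),cv2.resize(im2[215:305,187:307],(400,300))])[:,:,::-1])
E
```

```text
13.5 [ 0.5103866  -0.3398492   0.26125112] 0.07929136659578884 [-0.08989087 -0.38764458 -0.96327486] [-0.01306506  0.04724059 -0.01813824]
321.9538343838008 184.3841404256161
rect ((506.21746826171875, -341.1826477050781), (63.84457015991211, 18.13669204711914), 5.131437301635742)
len 0.0595808792338986 yaw 4.409114870241096 centre 0.508619311093061 -0.3401343136880226 widths [np.int64(19), np.int64(20), np.int64(19), np.int64(19), np.int64(19), np.int64(20), np.int64(20), np.int64(20)]
```

View pics/f.png

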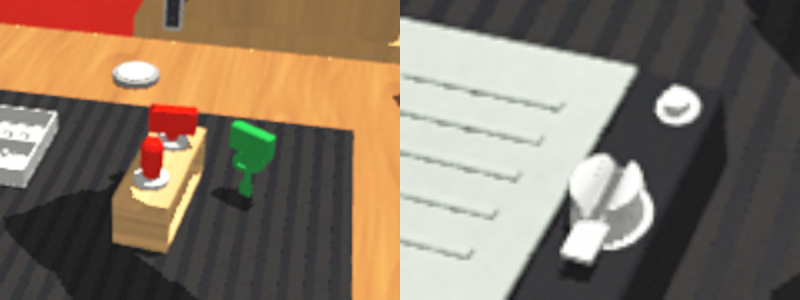

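The driver stands upright and seated in the rack; its measured centre and size match the start. The ear lies along the cover's edge at its stop, and the gripper is clear of everything. Handing in.

```bash
python3 -c "
from h import *
print(job.close_job())"
```

```text
the job is handed in; nothing more can be done
None
```

I turned the fastener anticlockwise to its stop, freeing the cover, and stood the T-handled driver back in the rack, upright and released; the job is handed in, at about 13.6 s on the robot's clock.

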